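# Start the inhaler's twist cap and hold it short of the click

## Task

Lift the lid of the glasses case open until it rests on its stop and take the twist cap out. Lower the cap through the slots of the inhaler tube until it is fully seated, then turn it clockwise half way to its lock, never so far that the lock clicks, since the click would load a dose. Finish while still gripping the cap at that half-way turn, because its spring would turn it back, and leave the case open and the other things where they are.

Things in the scene. Friction and masses are not known exactly. Their poses are not given: they have to be found in the camera images.
- case: Lower tray of a black glasses case, fixed: 90 (x) x 170 (y) x 22 mm, walls and floor 4 mm. Origin: centre of its underside. The hinge runs along its +x top edge (45 mm from the centre, 22 mm up, parallel to y); the lid's clip tongue is on its -x side.
- case_lid (a joint): Lid of the case, a hollow shell 38 mm high (shut case 60 mm high), 0.1 kg. Angle in rad: 0 shut, grows as the tongue side rises, 2.0 open on its stop. Turns freely: below about 1.1 rad it falls shut, beyond that it falls open to the stop and stays.
- case_tab (a point): Grip point on the lid's clip tongue, which sticks out 31 mm from the lid's front (-x) at its lower rim; 16 mm wide (y), 8 mm thick. The point is mid-thickness, 18 mm out from the lid's front wall, 108 mm from the hinge line and, shut, 5 mm above the hinge. It moves with the lid. Pinched across its width, the tongue turns between the fingers as the lid swings.
- cap: Grey twist (bayonet) cap, 45 g, upright in the case. Origin: centre of its underside, z up. Plug 35 mm across, 16 mm high, with two lugs at its foot along x (52 mm over their tips, 9 mm wide, 6 mm high); flange 62 mm across, z = 16 to 20 mm; on top a bar grip 44 mm long along x, 14 mm wide (y), z = 20 to 48 mm. Bar and lugs lie on one line; a half turn makes no difference.
- tube: White inhaler tube on a black foot (90 mm across), upright, fixed, 66 mm across, 80 mm high. Origin: centre of its underside. Two slots in the mouth lie on its x axis, each marked by a raised rib on the outside. The cap's lugs go down through them till its flange rests on the rim; then they run under the lip clockwise from above (a stop bars anticlockwise).
- tube_mouth (a point): Centre of the tube's mouth at the rim, 80 mm above the nightstand; axes as the tube's. Inward lip 6 mm thick with a 42 mm opening; slots 14 mm wide at the lip (widening outward), 58 mm across from end to end. The seated cap's origin is 16 mm below this point.
- ring (a joint): Sprung dose ring inside the tube, rad clockwise from above, 0 at rest. The cap's lugs meet it about 0.15 rad past the slots (bar in line with ribs), then turn it along. Lock clicks at 1.4 (cap 1.55 rad, about 89 degrees, from the slots), so half way is 0.7 (cap 0.85 rad, about 49 degrees). The spring resists with 0.015 Nm at rest, 0.036 Nm half way, and turns a released cap back.
- organizer: Bystander, to be left alone: blue plastic pill organizer with seven lids, 36 x 154 x 25 mm. Origin: centre of its underside.
- dish: Bystander, to be left alone: white ceramic dish, 100 mm across, 25 mm high. Origin: centre of its underside.
- clipper: Bystander, to be left alone: steel nail clipper, 60 x 14 x 12 mm. Origin: centre of its underside.
- pillbottle: Bystander, to be left alone: small amber pill bottle, 34 mm across, 60 mm high. Origin: centre of its underside.
- tumbler: Bystander, to be left alone: drinking glass, 68 mm across, 90 mm high. Origin: centre of its underside.
- phone: Bystander, to be left alone: black phone lying flat, 72 x 150 x 8 mm. Origin: centre of its underside.
- book: Bystander, to be left alone: closed book lying flat, 200 x 130 x 28 mm. Origin: centre of its underside.
- clock: Bystander, to be left alone: white bedside clock, 60 x 140 x 70 mm. Origin: centre of its underside.
Not all that is in view belongs to the job. Of the things like the case, leave any that is purple; of the rest the smaller one is meant.

How it is judged:
By the outcome, as a careful person would: the job done as asked, in the order asked, and still so for the second after the job is handed in, while the arm keeps its last pose, push and grip.
It also fails if it takes over 64 s, if anything falls off the work surface, if the arm or the gripper's body presses on something with over 40 N, if the wrist force passes 120 N, or if a joint passes its speed limit or range.

## Robot

A 6-joint arm with a two-finger parallel gripper is mounted at the origin on the work surface. World frame = base frame: x ahead of the robot, y to its left, z up, the work surface at z = 0. Lengths are in m, angles in rad, forces in N, time in s.
With the tool pointing down it reaches from about 0.275 to 0.725 m from the base axis. Payload 15.9 kg.
Tool frame: the origin (TCP) lies midway between the tips of the shut fingers; the grasp point (between the pads) lies 19 mm behind it; z points along the fingers, y is the direction in which the jaws open and shut (so a half turn about z gives the same grasp; the last joint's range is limited). The gripper opens to 85 mm and grips with 20 to 120 N. Pads are 22 mm wide; open, the fingers measure 114 mm over their backs; the gripper's body (76 mm by 85 mm) begins 54 mm behind the grasp point. The pads swing forward as they close: fully open they stand 13 mm farther back than shut.
Start: joints at [1.217, 0.213, -0.034, 1.323, 0, 1.571], TCP at [0.173, 0.469, 0.231] pointing down, gripper open.
Joint ranges: [-2.98, 2.98], [-0.74, 1.72], [-1.14, 1.35], [-2.1, 2.04], [-1.57, 1.44], [-3.14, 3.14]. Speed limits (rad/s): [1.89, 1.89, 2.39, 2.57, 3.14, 3.14].

## Interface

Orientations are given as a unit quaternion [w, x, y, z].
In Python, from station import bot, read_camera gives the robot as it stands.
- The arm moves only by the tool send_rows, never from a script. Its arguments are lists of equal length, an entry for each row: "delta_pos": the shift along the tool's x, y, z normalised to -1 to 1, where 1 is 0.1 m, a list of three; "delta_rot": the turn, a rotation vector about the tool's x, y, z normalised to -1 to 1, where 1 is pi rad, a list of three. In form: {"delta_pos": [[tx, ty, tz], ...], "delta_rot": [[wx, wy, wz], ...]}. A call has 1 to 20 rows; each row is the pose to reach, as a shift and turn from the pose commanded when the call began, along the tool's axes at that moment, turning the shorter way round; what a row does not reach only later rows make up. A row lasts 1/12 s, in which the tool goes at most 41.7 mm and 7.16 degrees, less where a joint would pass 70% of its speed; a pose out of reach is approached as far as the arm can. A call with a number of a shift or a turn outside -1 to 1 is refused whole. A call with a gripper value outside its range is refused whole. "hand" is the gripper's target within -1 to 1 (fully open at 1, half-way at 0, shut at -1), set as the call begins (left out, the last holds). The fingers move at their own pace and stop on an object; "squeeze" is the grip in N (left out, the last holds). Time passes only in rows, so rows that repeat a pose let the fingers close. It gives the time, the measured TCP pose, the force and the opening at its end, in the units of the state.
- bot.get_state(): the state, without advancing time (a new reading comes with each control period).
- read_camera(name): name is "side" or "top"; returns a dict with "pixels" (420x560x3 uint8, red, green, blue), "intrinsics" (3x3 intrinsics, pixels), "distortion" ([k1, k2, p1, p2, k3] as OpenCV has them; the pictures are not rectified), "world_to_cam" (4x4, takes a point from world to camera coordinates). Camera axes: x right, y up, looking along -z (the intrinsics and any distortion apply to the point x, -y, -z); pixel columns grow to the right and rows downward; lengths in m; the calibration is good to about 2 mm. A picture is of the moment at which its call begins. There is no depth.
- bot.job_done(): hands the job in, once; it reports no verdict.
The state is a dict: "clock": time; "joint_pos": joint angles; "qvel": joint speeds; "tau": joint torques, N m; "ee_pos": TCP position; "orientation": TCP orientation; "contact_force": force on the tool from outside, world axes, zero at the start; "torque": the same for the moment, N m; "finger_gap": finger opening in m.
Only numpy, scipy, OpenCV 4.12 (cv2) and the standard library are available. Lean on these libraries where they do the work, as an engineer would, in place of code of your own. Each camera call takes 0.05 s, during which the arm holds its last target. There are 200 camera calls.

## Working session

There is one attempt and no reset: what is moved stays moved. The work goes in short steps, Python scripts to look and compute and a tool call to move; the robot and the scene stay as the last step left them, time stands still between calls to the robot, and variables do not carry over. Pictures are saved under pics/ and viewed, about 8 in all and at most 12, crops included, and the job is handed in when it is done.

Besides the shell and the picture viewer there is one more tool, called in YAML: its name, and indented under it one key for each argument. send_rows: Moves the arm, as the interface text tells. Scaled input: -1 to 1 covers 0.1 m each way for a shift and pi rad each way for a turn. Its arguments: {"type":"object","properties":{"delta_pos":{"type":"array"},"delta_rot":{"type":"array"},"hand":{"type":"number"},"squeeze":{"type":"number"}},"required":["delta_pos","delta_rot"]}

```bash
mkdir -p pics; cat > h.py <<'E'
import numpy as np, cv2
from station import bot, read_camera
from scipy.spatial.transform import Rotation as R
def snap(n,f=None):
    c=read_camera(n)
    if f: cv2.imwrite('pics/'+f,c['pixels'][:,:,::-1])
    return c
def ray(c,uv):
    K=np.array(c['intrinsics']);D=np.array(c['distortion'],float)
    p=cv2.undistortPoints(np.array(uv,float).reshape(-1,1,2),K,D).reshape(-1,2)
    T=np.array(c['world_to_cam']);d=np.c_[p[:,0],-p[:,1],-np.ones(len(p))]@T[:3,:3]
    return -T[:3,:3].T@T[:3,3],d
def onz(c,uv,z):
    o,d=ray(c,uv);z=np.asarray(z,float)
    return o+d*((z-o[2])/d[:,2])[:,None]
def proj(c,P):
    T=np.array(c['world_to_cam']);q=np.array(P,float).reshape(-1,3)@T[:3,:3].T+T[:3,3]
    q[:,1:]*=-1
    return cv2.projectPoints(q,np.zeros(3),np.zeros(3),np.array(c['intrinsics']),np.array(c['distortion'],float))[0].reshape(-1,2)
def pose():
    s=bot.get_state();q=s['orientation'];return s,np.array(s['ee_pos']),R.from_quat([q[1],q[2],q[3],q[0]])
E
python3 - <<'E'
from h import *
t=snap('top','t0.png');s=snap('side','s0.png')
print(t['world_to_cam'],s['world_to_cam'],t['intrinsics']);print(bot.get_state())
E
```

```text
[[-0.00893785 -0.99991138  0.00986605  0.00905284]
 [ 0.99845073 -0.00838204  0.05500794 -0.51669942]
 [-0.05492037  0.01034242  0.99843717 -1.79289899]
 [ 0.          0.          0.          1.        ]] [[ 0.77079125 -0.63672695 -0.02143927 -0.40351739]
 [ 0.38985941  0.44479523  0.80632924 -0.29331093]
 [-0.50387547 -0.62986982  0.59107826 -0.88156761]
 [ 0.          0.          0.          1.        ]] [[485.25703396   0.         278.45232368]
 [  0.         485.25703396 202.20864858]
 [  0.           0.           1.        ]]
{'clock': 0.1, 'joint_pos': array([ 1.21704947e+00,  2.13293794e-01, -3.49558592e-02,  1.32351569e+00,
        6.20955154e-06,  1.57078336e+00]), 'qvel': array([ 0.00072922, -0.00156668,  0.00114458,  0.0012185 ,  0.00042411,
        0.00145017]), 'tau': array([ 1.17136857e-03, -6.87250042e+01,  4.87803948e+01,  1.22259400e-02,
        3.43808711e-05, -2.48586525e-05]), 'ee_pos': array([0.17310263, 0.46876223, 0.2308883 ]), 'orientation': array([-8.83096233e-05,  1.75946247e-01,  9.84399656e-01, -4.76400654e-04]), 'contact_force': array([-0.53960556,  0.59855299,  0.71122574]), 'torque': array([ 0.002308  , -0.01757485,  0.04406851]), 'finger_gap': 0.08539012534976737}
```

View pics/t0.png

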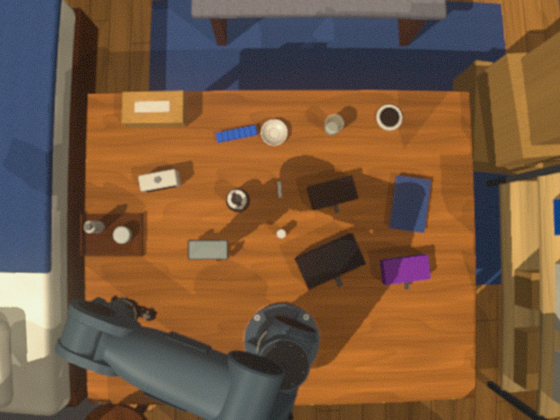

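View pics/s0.png

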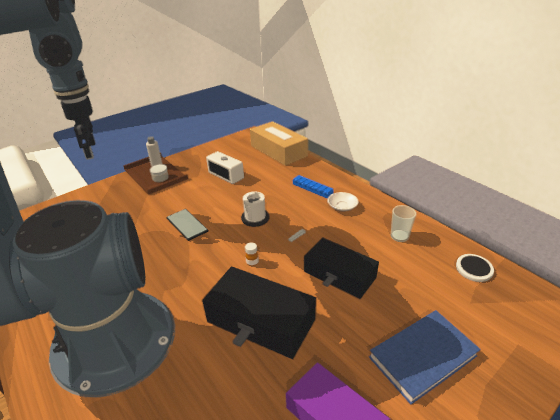

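Candidates for the case (top view): small black at (332,192), large black at (331,262) and purple at (405,270). I choose the small black one at (332,192), whose tongue is at about (337,210). The tube is at (237,200), with the clock at (158,180) and the pill bottle at (281,233). I'll check the choice in one close crop.

```bash
python3 - <<'E'
from h import *
t=snap('top');s=snap('side')
def crop(c,x0,y0,w,h,W,H): return cv2.resize(c['pixels'][y0:y0+h,x0:x0+w,::-1],(W,H),interpolation=cv2.INTER_CUBIC)
a=crop(t,295,165,75,56,400,300);b=crop(s,295,225,95,71,400,300)
c=crop(t,212,175,50,38,400,300);d=crop(s,225,180,60,45,400,300)
cv2.imwrite('pics/c1.png',np.vstack([np.hstack([a,b]),np.hstack([c,d])]))
# case lid mask
im=t['pixels'].astype(int);m=(im.max(2)<38).astype(np.uint8);m[:165]=0;m[222:]=0;m[:,:298]=0;m[:,370:]=0
cs,_=cv2.findContours(m,0,2);k=max(cs,key=cv2.contourArea)
bx=cv2.boxPoints(cv2.minAreaRect(k));print('px',bx,cv2.contourArea(k))
w=onz(t,bx,.06);print(w, np.linalg.norm(w-np.roll(w,1,0),axis=1), w.mean(0))
E
```

```text
Traceback (most recent call last):
ValueError: max() iterable argument is empty
```

View pics/c1.png

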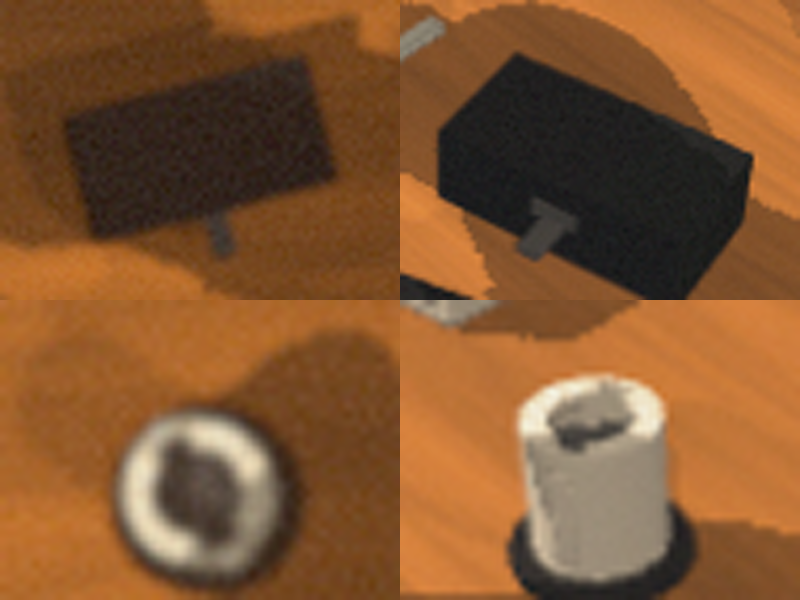

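The crop shows the small black case with its grey tongue: lid corners at about (65,120), (303,58), (335,180) and (92,240) in the crop. The tube's slots run from upper-left to lower-right, about (175,445) to (225,540).

```bash
python3 - <<'E'
from h import *
t=snap('top');s=snap('side')
cor=np.array([[65,120],[303,58],[335,180],[92,240]])/5.3333+[295-.4,165-.4]
w=onz(t,cor,.06);print(w.round(4),np.linalg.norm(w-np.roll(w,1,0),axis=1).round(4),w.mean(0).round(4))
v=w[0]-w[1]+w[3]-w[2];yaw=np.arctan2(-v[0],v[1]);print('yaw from long edge',yaw)
cs_=np.array([[440,130],[517,54],[752,155]])-[400,0]
print('side corners',onz(s,cs_/[4.2105,4.2254]+[294.6,224.6],.06).round(4))
for n,c,(x0,y0,x1,y1) in (('t',t,(330,203,345,216)),('s',s,(315,265,345,292))):
    im=c['pixels'].astype(int);sat=im.max(2)-im.min(2)
    m=((sat<22)&(im.max(2)>50)&(im.max(2)<120)).astype(np.uint8)
    q=np.zeros_like(m);q[y0:y1,x0:x1]=m[y0:y1,x0:x1]
    ys,xs=np.nonzero(q);print(n,len(xs));
    if len(xs): print(cv2.boxPoints(cv2.minAreaRect(np.c_[xs,ys].astype(np.float32))), onz(c,[[xs.mean(),ys.mean()]],.031))
tip=onz(t,[[295+222/5.333-.4,165+236/5.333-.4]],.031);print('tongue mid top',tip)
# tube
im=cv2.cvtColor(t['pixels'],cv2.COLOR_RGB2HSV).astype(int);sub=im[185:218,220:256]
W=((sub[...,1]<90)&(sub[...,2]>130)).astype(np.uint8)
cs,_=cv2.findContours(W,0,1);k=max(cs,key=cv2.contourArea)
(cx,cy),r=cv2.minEnclosingCircle(k);M=cv2.moments(k);print('tube px',cx+220,cy+185,r,M['m10']/M['m00']+220,M['m01']/M['m00']+185)
e=cv2.fitEllipse(k);print(e,onz(t,[[e[0][0]+220,e[0][1]+185]],.08))
d=np.zeros_like(W);cv2.drawContours(d,[k],-1,1,-1);h=(d==1)&(t['pixels'][185:218,220:256].max(2)<115)
yy,xx=np.nonzero(h);P=onz(t,np.c_[xx+220,yy+185],.08)[:,:2];C=np.cov(P.T);l,V=np.linalg.eigh(C);print('hole',P.mean(0),l**.5,np.degrees(np.arctan2(V[1,1],V[0,1])))
for r in t['pixels'][185:218,222:254].max(2): print(' '.join('%3d'%x for x in r))
E
```

```text
[[ 0.5684 -0.0986  0.06  ]
 [ 0.61   -0.2628  0.06  ]
 [ 0.5259 -0.2834  0.06  ]
 [ 0.4863 -0.116   0.06  ]] [0.0839 0.1694 0.0865 0.172 ] [ 0.5477 -0.1902  0.06  ]
yaw from long edge 0.23988958046355802
side corners [[ 0.4844 -0.1221  0.06  ]
 [ 0.5702 -0.1007  0.06  ]
 [ 0.6113 -0.2626  0.06  ]]
t 15
[[330.00003 204.00003]
 [333.50003 200.50003]
 [340.00003 207.00003]
 [336.50003 210.50003]] [[ 0.49881018 -0.20280335  0.031     ]]
s 102
[[318.81088 283.2808 ]
 [322.3066  270.69626]
 [346.4957  277.41544]
 [342.99997 289.99997]] [[ 0.49512656 -0.20632923  0.031     ]]
tongue mid top [[ 0.48942993 -0.20871426  0.031     ]]
tube px 236.0 199.0 10.295730590820312 236.04716981132074 198.76352201257862
((16.0565242767334, 13.781620979309082), (18.183597564697266, 18.808128356933594), 148.53036499023438) [[0.52673819 0.15736491 0.08      ]]
hole [0.52428141 0.15588042] [0.00816313 0.01219732] -150.15940319584402
161 161 159 158 162 160 163 157 157 156 161 163 173 174 182 181 179 170 165 157 140 127 119 120 120 117 118 116 116 121 118 117
152 156 158 154 151 154 152 152 150 153 152 157 159
[... 3344 characters left out ...]
 104  96 104 110 111 119 120 124 115 118 109 114 111 118 114
186 190 185 184 184 186 178 178 187 184 180 181 175 171 166 153 137 121 115 108 116 113 118 112 111 116 115 115 119 111 112 110
182 179 182 181 177 181 177 180 177 179 179 182 179 176 155 138 131 118 117 114 117 118 114 115 116 113 118 113 113 109 113 112
182 180 178 182 179 178 175 178 179 176 175 174 174 155 136 119 118 119 122 112 117 113 118 118 110 116 117 119 112 114 115 119
186 185 185 190 184 184 182 185 185 183 182 176 160 139 124 119 121 117 121 118 118 118 116 115 121 119 112 118 117 119 119 115
190 188 190 188 187 183 188 189 183 186 177 164 140 123 121 119 115 122 116 119 118 118 125 116 119 116 119 123 119 116 116 116
```

```bash
cat >> h.py <<'E'
def plan(p,psi,tilt=None):
    """deltas (normalised, tool frame) to TCP p with tool y at world angle psi (deg), pointing down"""
    s,p0,R0=pose();a=np.radians(psi)
    y=np.array([np.cos(a),np.sin(a),0]);z=np.array([0,0,-1.]);T=R.from_matrix(np.c_[np.cross(y,z),y,z])
    d=R0.inv().apply(np.array(p)-p0)/.1; r=(R0.inv()*T).as_rotvec()/np.pi
    k=max(1,abs(d).max()/.99)
    print('t%.2f'%s['clock'],'pos',p0.round(4),'d',d.round(3),'r',r.round(4),'steps',round(k,2),'step',(d/k).round(3),
     'rows',np.ceil(np.linalg.norm(d)*100/41.7/k),np.ceil(np.linalg.norm(r)*180/7.16),'F',np.round(s['contact_force'],1),'gap',round(s['finger_gap'],4))
E
python3 -c "
from h import *
plan([.485,-.207,.2],103.75)
plan([.485,-.207,.231],69.7)
"
```

```text
t0.30 pos [0.1732 0.4689 0.2311] d [-5.267 -5.26   0.313] r [-1.00e-04 -0.00e+00 -1.89e-01] steps 5.32 step [-0.99  -0.989  0.059] rows 4.0 5.0 F [ 0.3  0.1 -0.4] gap 0.0856
t0.30 pos [0.1732 0.4689 0.2311] d [-5.267e+00 -5.260e+00  3.000e-03] r [-0.0001 -0.      0.0002] steps 5.32 step [-0.99  -0.989  0.001] rows 4.0 1.0 F [ 0.3  0.1 -0.4] gap 0.0856
```

send_rows:
  delta_pos:
    - [-0.99,-0.99,0]
    - [-0.99,-0.99,0]
    - [-0.99,-0.99,0]
    - [-0.99,-0.99,0]
  delta_rot:
    - [0,0,0]
    - [0,0,0]
    - [0,0,0]
    - [0,0,0]
  hand: -0.1
  squeeze: 40

```text
clock: 0.63
ee_pos: [0.2326, 0.3382, 0.2314]
orientation: [0.0, 0.177, 0.984, -0.0]
contact_force: [-0.7, 1.4, 0.1]
finger_gap: 0.039
```

send_rows:
  delta_pos:
    - [-0.99,-0.99,0]
    - [-0.99,-0.99,0]
    - [-0.99,-0.99,0]
    - [-0.99,-0.99,0]
  delta_rot:
    - [0,0,0]
    - [0,0,0]
    - [0,0,0]
    - [0,0,0]

```text
clock: 0.97
ee_pos: [0.2912, 0.2111, 0.2315]
orientation: [0.0, 0.177, 0.984, -0.0]
contact_force: [0.1, 0.1, 1.1]
finger_gap: 0.0384
```

send_rows:
  delta_pos:
    - [-0.99,-0.99,0]
    - [-0.99,-0.99,0]
    - [-0.99,-0.99,0]
    - [-0.99,-0.99,0]
  delta_rot:
    - [0,0,0]
    - [0,0,0]
    - [0,0,0]
    - [0,0,0]

```text
clock: 1.3
ee_pos: [0.3497, 0.0846, 0.2315]
orientation: [0.0, 0.177, 0.984, -0.0]
contact_force: [-0.7, 0.3, 0.5]
finger_gap: 0.0386
```

send_rows:
  delta_pos:
    - [-0.99,-0.99,0]
    - [-0.99,-0.99,0]
    - [-0.99,-0.99,0]
    - [-0.99,-0.99,0]
  delta_rot:
    - [0,0,0]
    - [0,0,0]
    - [0,0,0]
    - [0,0,0]

```text
clock: 1.63
ee_pos: [0.4088, -0.0436, 0.2312]
orientation: [0.0, 0.177, 0.984, -0.0]
contact_force: [0.3, 1.2, 0.3]
finger_gap: 0.0382
```

```bash
python3 -c "
from h import *
plan([.484,-.2085,.13],103.75)
"
```

```text
t1.63 pos [ 0.4088 -0.0436  0.2312] d [-1.279 -1.282  1.014] r [-0.0003  0.0002 -0.1899] steps 1.29 step [-0.988 -0.99   0.783] rows 4.0 5.0 F [0.3 1.2 0.3] gap 0.0382
```

send_rows:
  delta_pos:
    - [-0.98,-0.98,0.2]
    - [-0.98,-0.98,0.2]
    - [-0.98,-0.98,0.2]
    - [-0.98,-0.98,0.2]
    - [-0.98,-0.98,0.2]
    - [-0.98,-0.98,0.2]
  delta_rot:
    - [0,0,-0.19]
    - [0,0,-0.19]
    - [0,0,-0.19]
    - [0,0,-0.19]
    - [0,0,-0.19]
    - [0,0,-0.19]

```text
clock: 2.13
ee_pos: [0.4654, -0.1667, 0.2106]
orientation: [-0.001, -0.123, 0.992, 0.0]
contact_force: [-1.3, 0.4, -0.8]
finger_gap: 0.0382
```

```bash
python3 -c "
from h import *
plan([.484,-.2085,.1],103.75)
"
```

```text
t2.13 pos [ 0.4654 -0.1667  0.2106] d [-0.079 -0.452  1.105] r [ 0.0002 -0.0003  0.0024] steps 1.12 step [-0.07  -0.404  0.99 ] rows 3.0 1.0 F [-1.3  0.4 -0.8] gap 0.0382
```

send_rows:
  delta_pos:
    - [-0.08,-0.45,0.99]
    - [-0.08,-0.45,0.99]
    - [-0.08,-0.45,0.99]
    - [-0.08,-0.45,0.99]
    - [-0.08,-0.45,0.99]
  delta_rot:
    - [0,0,0.002]
    - [0,0,0.002]
    - [0,0,0.002]
    - [0,0,0.002]
    - [0,0,0.002]

```text
clock: 2.55
ee_pos: [0.4833, -0.2065, 0.1121]
orientation: [-0.001, -0.117, 0.993, 0.001]
contact_force: [0.0, -0.0, -0.3]
finger_gap: 0.0386
```

```bash
python3 -c "
from h import *
s=snap('side');t=snap('top')
a=cv2.resize(s['pixels'][200:320,270:400,::-1],(600,554),interpolation=cv2.INTER_CUBIC)
q=(proj(s,[[.484,-.2085,.027]])[0]-[270,200])*[600/130,554/120]
cv2.circle(a,tuple(int(x) for x in q),4,(0,0,255),1);cv2.imwrite('pics/a1.png',a)
plan([.484,-.2085,.017],103.75)
"
```

```text
t2.65 pos [ 0.4847 -0.2067  0.1142] d [ 0.012 -0.015  0.972] r [-0.0003  0.0005 -0.0014] steps 1 step [ 0.012 -0.015  0.972] rows 3.0 1.0 F [0.1 0.4 0.5] gap 0.0382
```

View pics/a1.png

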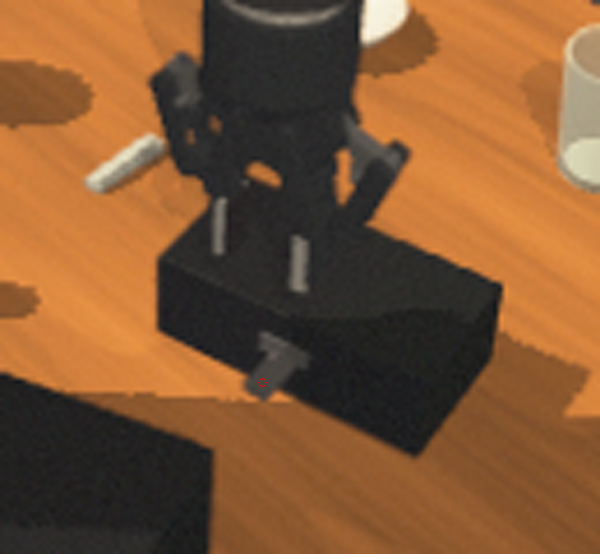

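The fingers hover above the small black case, and the marker lies on the grey tongue near its tip at crop (262,381), so I'll aim about 3 mm further in.

send_rows:
  delta_pos:
    - [0.0,-0.01,0.4]
    - [-0.02,-0.01,0.7]
    - [-0.02,-0.01,0.96]
    - [-0.02,-0.01,0.96]
    - [-0.02,-0.01,0.96]
    - [-0.02,-0.01,0.96]
  delta_rot:
    - [0,0,0]
    - [0,0,0]
    - [0,0,0]
    - [0,0,0]
    - [0,0,0]
    - [0,0,0]

```text
clock: 3.15
ee_pos: [0.4877, -0.208, 0.0189]
orientation: [0.001, -0.118, 0.993, -0.001]
contact_force: [0.2, -0.0, 0.5]
finger_gap: 0.0384
```

send_rows:
  delta_pos:
    - [0,0,0]
    - [0,0,0]
    - [0,0,0]
    - [0,0,0]
    - [0,0,0]
  delta_rot:
    - [0,0,0]
    - [0,0,0]
    - [0,0,0]
    - [0,0,0]
    - [0,0,0]
  hand: -1
  squeeze: 25

```text
clock: 3.57
ee_pos: [0.4873, -0.2074, 0.0182]
orientation: [0.001, -0.118, 0.993, 0.0]
contact_force: [-2.7, 7.6, 16.2]
finger_gap: 0.0153
```

```bash
python3 -c "
from h import *
s=snap('side')
plan([.4865,-.2075,.017],103.75)
a=cv2.resize(s['pixels'][200:320,270:400,::-1],(600,554),interpolation=cv2.INTER_CUBIC);cv2.imwrite('pics/a2.png',a)
"
```

```text
t3.62 pos [ 0.4874 -0.2074  0.0182] d [0.009 0.001 0.012] r [-0.      0.0009 -0.0009] steps 1 step [0.009 0.001 0.012] rows 1.0 1.0 F [-2.5  8.  15.6] gap 0.0151
```

View pics/a2.png

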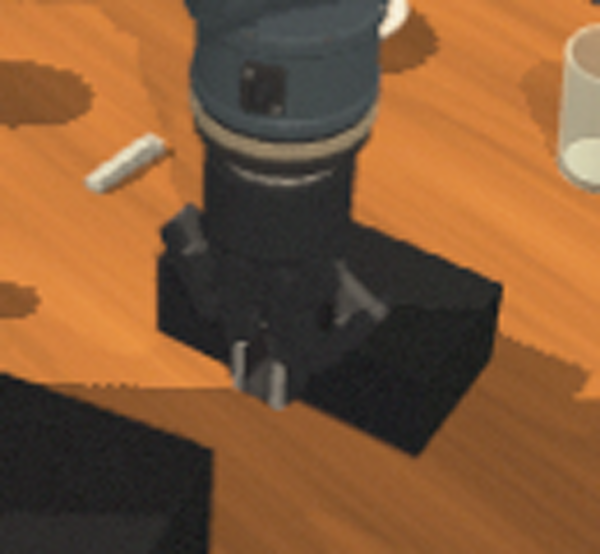

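The fingers now close on the tongue at crop (258,375) with a 15 mm gap, so it is gripped. I'll lift along the arc.

send_rows:
  delta_pos:
    - [-0.01,0,-0.107]
    - [-0.031,0,-0.212]
    - [-0.063,0,-0.314]
    - [-0.104,0,-0.413]
    - [-0.155,0,-0.507]
    - [-0.215,0,-0.595]
    - [-0.284,0,-0.677]
    - [-0.361,0,-0.753]
    - [-0.444,0,-0.819]
    - [-0.534,0,-0.877]
  delta_rot:
    - [0,0,0]
    - [0,0,0]
    - [0,0,0]
    - [0,0,0]
    - [0,0,0]
    - [0,0,0]
    - [0,0,0]
    - [0,0,0]
    - [0,0,0]
    - [0,0,0]

```text
clock: 4.45
ee_pos: [0.538, -0.1946, 0.1052]
orientation: [-0.0, -0.118, 0.993, 0.0]
contact_force: [-2.9, 5.7, -2.7]
finger_gap: 0.015
```

```bash
python3 -c "
from h import *
s=snap('side')
plan([.5393,-.1947,.106],103.75)
a=cv2.resize(s['pixels'][180:320,270:420,::-1],(600,560),interpolation=cv2.INTER_CUBIC);cv2.imwrite('pics/a3.png',a)
"
```

```text
t4.50 pos [ 0.5398 -0.1942  0.1062] d [ 0.006 -0.004  0.002] r [ 0.0002  0.0006 -0.0008] steps 1 step [ 0.006 -0.004  0.002] rows 1.0 1.0 F [-5.4  9.9  2.9] gap 0.0151
```

View pics/a3.png

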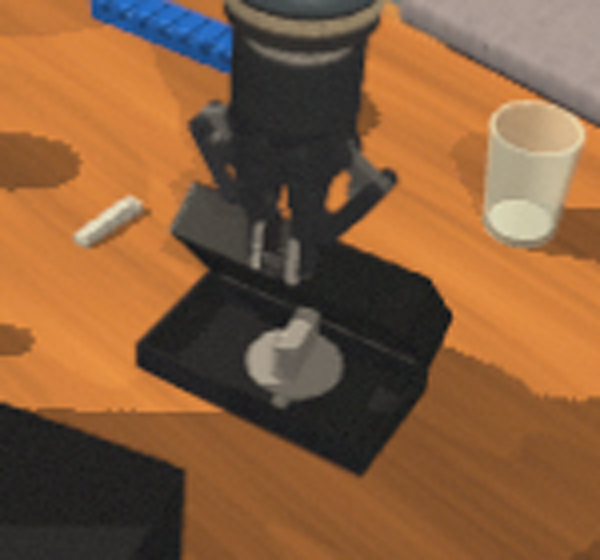

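The lid has lifted with the tongue in the grip. The cap is visible at crop (295,355).

send_rows:
  delta_pos:
    - [-0.095,0,-0.05]
    - [-0.195,0,-0.088]
    - [-0.298,0,-0.117]
    - [-0.403,0,-0.135]
    - [-0.51,0,-0.144]
    - [-0.617,0,-0.142]
    - [-0.724,0,-0.128]
    - [-0.828,0,-0.104]
    - [-0.92,0,-0.075]
    - [-0.92,0,-0.075]
  delta_rot:
    - [0,0,0]
    - [0,0,0]
    - [0,0,0]
    - [0,0,0]
    - [0,0,0]
    - [0,0,0]
    - [0,0,0]
    - [0,0,0]
    - [0,0,0]
    - [0,0,0]

```text
clock: 5.33
ee_pos: [0.6295, -0.1716, 0.113]
orientation: [0.002, -0.119, 0.993, 0.001]
contact_force: [-1.7, 13.2, 11.5]
finger_gap: 0.0153
```

send_rows:
  delta_pos:
    - [0,0,0]
    - [0,0,0]
    - [0,0,0]
  delta_rot:
    - [0,0,0]
    - [0,0,0]
    - [0,0,0]
  hand: -0.1

```text
clock: 5.58
ee_pos: [0.6277, -0.1739, 0.1122]
orientation: [0.0, -0.118, 0.993, -0.0]
contact_force: [0.1, -1.2, -0.3]
finger_gap: 0.0382
```

send_rows:
  delta_pos:
    - [0,0,-0.5]
    - [0,0,-0.99]
    - [0.9,0,-0.99]
    - [0.9,0,-0.99]
    - [0.99,0,-0.99]
    - [0.99,0,-0.99]
    - [0.99,0,-0.99]
  delta_rot:
    - [0,0,0]
    - [0,0,0]
    - [0,0,0]
    - [0,0,0]
    - [0,0,0]
    - [0,0,0]
    - [0,0,0]

```text
clock: 6.17
ee_pos: [0.5308, -0.1975, 0.2115]
orientation: [0.001, -0.117, 0.993, -0.0]
contact_force: [0.8, -0.2, -0.2]
finger_gap: 0.0385
```

send_rows:
  delta_pos:
    - [0.99,0,-0.0]
    - [0.99,0,-0.0]
    - [0.99,0,-0.0]
    - [0.99,0,-0.0]
  delta_rot:
    - [0,0,0]
    - [0,0,0]
    - [0,0,0]
    - [0,0,0]

```text
clock: 6.5
ee_pos: [0.433, -0.2207, 0.2107]
orientation: [-0.0, -0.117, 0.993, -0.0]
contact_force: [0.7, -0.0, -0.1]
finger_gap: 0.0382
```

```bash
python3 -c "
from h import *
s=snap('side');t=snap('top')
plan([.5393,-.1947,.106],103.75)
f=lambda c,x,y,w,h:cv2.resize(c['pixels'][y:y+h,x:x+w,::-1],(400,400),interpolation=cv2.INTER_CUBIC)
a=np.hstack([f(s,290,200,110,110),f(t,290,160,80,80)]);cv2.imwrite('pics/a4.png',a)
"
```

```text
t6.60 pos [ 0.4357 -0.2203  0.2107] d [-1.067  0.007  1.047] r [-0.0001  0.0002 -0.0012] steps 1.08 step [-0.99   0.006  0.972] rows 4.0 1.0 F [-0.7  0.8 -0.5] gap 0.0384
```

View pics/a4.png

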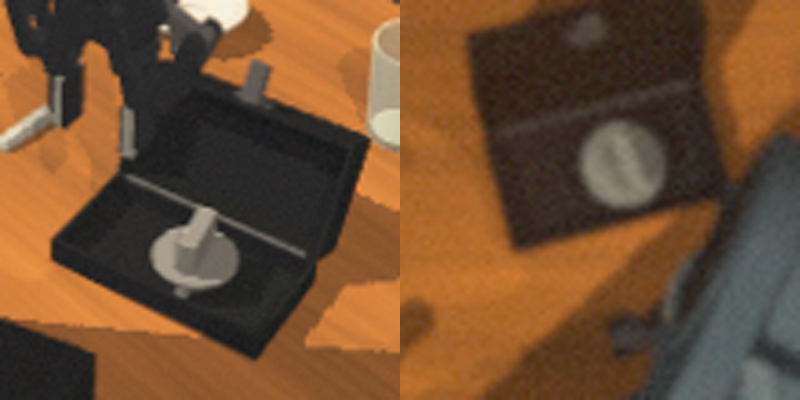

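The lid rests open. The cap is in the tray at side crop (195,255) and top crop (622,165), with its bar running upper-left to lower-right. I'll measure it in a closer crop.

```bash
python3 -c "
from h import *
s=snap('side');t=snap('top')
f=lambda c,x,y,w,k:cv2.resize(c['pixels'][y:y+w,x:x+w,::-1],(400,400),interpolation=cv2.INTER_CUBIC)
a=np.hstack([f(s,325,250,40,10),f(t,320,179,28,1)]);a=cv2.convertScaleAbs(a,alpha=1.4);cv2.imwrite('pics/a5.png',a)
for n,c,(x0,y0,x1,y1) in (('t',t,(322,181,346,206)),('s',s,(328,266,360,284))):
    im=c['pixels'].astype(int)
    m=np.zeros(im.shape[:2],np.uint8);m[y0:y1,x0:x1]=(im.max(2)>75)[y0:y1,x0:x1]
    if n=='s': m[:268]=0
    k=max(cv2.findContours(m,0,1)[0],key=cv2.contourArea);e=cv2.fitEllipse(k);print(n,e,onz(c,[e[0]],.024),cv2.boundingRect(k))
"
```

```text
t ((333.85162353515625, 192.56661987304688), (16.336572647094727, 17.123897552490234), 153.08645629882812) [[ 0.55040166 -0.20168654  0.024     ]] (325, 184, 18, 18)
s ((342.4616394042969, 273.1115417480469), (12.901317596435547, 25.241491317749023), 87.83527374267578) [[ 0.54038639 -0.20851205  0.024     ]] (331, 268, 25, 14)
```

View pics/a5.png

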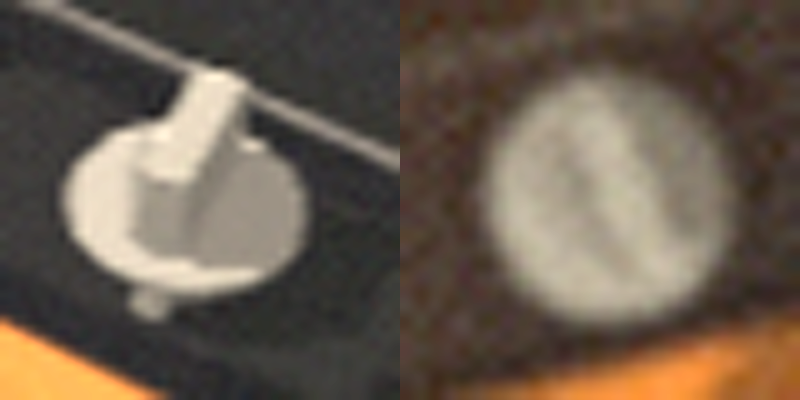

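```bash
python3 -c "
from h import *
s=snap('side');t=snap('top')
b=onz(s,np.array([[140,165],[192,180],[243,90],[192,72]])/10+[324.5,249.5],.052)
print('bar corners',b.round(4),b.mean(0).round(4));n=(b[0]+b[1])/2;f=(b[2]+b[3])/2;d=f-n;print('yaw',np.degrees(np.arctan2(d[1],d[0])),np.linalg.norm(d),np.linalg.norm(b[0]-b[1]))
for e in ((b[3]-b[0]),(b[2]-b[1]),b[0]-b[1],b[3]-b[2]): print(np.degrees(np.arctan2(e[1],e[0])))
print('flange side',onz(s,[[324.5+18.5,249.5+20.8]],.023))
q=onz(s,np.array([[62,205],[308,208]])/10+[324.5,249.5],.023);print(q)
print('flange top',onz(t,[[320+211/14.286-.5,179+196/14.286-.5]],.024))
g=onz(t,np.array([[195,90],[265,265]])/14.286+[319.5,178.5],.052);d=g[0]-g[1];print('top bar',g,np.degrees(np.arctan2(d[1],d[0])))
# tube from side: bounding extents
im=s['pixels'].astype(int);sub=im[185:225,235:275];print(bot.get_state()['joint_pos'].round(3))
"
```

```text
bar corners [[ 0.5295 -0.2026  0.052 ]
 [ 0.5355 -0.215   0.052 ]
 [ 0.5695 -0.2006  0.052 ]
 [ 0.5645 -0.1871  0.052 ]] [ 0.5497 -0.2013  0.052 ]
yaw 23.372433722795712 0.037587131628619895 0.013805350048736427
23.773158614148766
22.957121280240468
115.74203608398805
110.28415168249295
flange side [[ 0.5496419  -0.20160927  0.023     ]]
[[ 0.5262722  -0.17974044  0.023     ]
 [ 0.57377467 -0.22273138  0.023     ]]
flange top [[ 0.55168354 -0.20326987  0.024     ]]
top bar [[ 0.57688598 -0.19605284  0.052     ]
 [ 0.53175909 -0.21336252  0.052     ]] 20.98570876632001
[-0.467  0.194 -0.111  1.266  0.    -0.705]
```

```bash
python3 -c "
from h import *
plan([.550,-.2015,.12],113.2)
"
```

```text
t6.80 pos [ 0.4361 -0.2199  0.2102] d [-1.15  -0.09   0.902] r [ 0.0001 -0.     -0.0532] steps 1.16 step [-0.99  -0.077  0.776] rows 4.0 2.0 F [-0.5 -0.2 -0.8] gap 0.0384
```

send_rows:
  delta_pos:
    - [-0.99,-0.08,0.4]
    - [-0.99,-0.08,0.6]
    - [-0.99,-0.08,0.9]
    - [-0.99,-0.08,0.9]
    - [-0.99,-0.08,0.9]
  delta_rot:
    - [0,0,-0.053]
    - [0,0,-0.053]
    - [0,0,-0.053]
    - [0,0,-0.053]
    - [0,0,-0.053]

```text
clock: 7.22
ee_pos: [0.5329, -0.2032, 0.1164]
orientation: [-0.003, -0.201, 0.98, 0.002]
contact_force: [-0.6, 1.2, -0.4]
finger_gap: 0.0387
```

```bash
python3 -c "
from h import *
plan([.550,-.2015,.029],113.2)
"
```

```text
t7.22 pos [ 0.5329 -0.2032  0.1164] d [-0.167 -0.056  0.874] r [ 0.0014 -0.0014  0.    ] steps 1 step [-0.167 -0.056  0.874] rows 3.0 1.0 F [-0.6  1.2 -0.4] gap 0.0387
```

send_rows:
  delta_pos:
    - [-0.16,-0.055,0.2]
    - [-0.16,-0.055,0.5]
    - [-0.16,-0.055,0.5]
    - [-0.16,-0.055,0.5]
    - [-0.16,-0.055,0.5]
  delta_rot:
    - [0,0,0]
    - [0,0,0]
    - [0,0,0]
    - [0,0,0]
    - [0,0,0]

```text
clock: 7.63
ee_pos: [0.5503, -0.2039, 0.0727]
orientation: [0.001, -0.2, 0.98, -0.0]
contact_force: [-0.5, -0.1, -0.4]
finger_gap: 0.0385
```

```bash
python3 -c "
from h import *
plan([.550,-.2015,.029],113.2)
"
```

```text
t7.63 pos [ 0.5503 -0.2039  0.0727] d [-0.006  0.024  0.437] r [-0.0004  0.0003 -0.0006] steps 1 step [-0.006  0.024  0.437] rows 2.0 1.0 F [-0.5 -0.1 -0.4] gap 0.0385
```

send_rows:
  delta_pos:
    - [0,0.02,0.2]
    - [0,0.024,0.43]
    - [0,0.024,0.43]
    - [0,0.024,0.43]
  delta_rot:
    - [0,0,0]
    - [0,0,0]
    - [0,0,0]
    - [0,0,0]

```text
clock: 7.97
ee_pos: [0.549, -0.2014, 0.0289]
orientation: [0.0, -0.2, 0.98, -0.0]
contact_force: [-0.2, -0.3, 0.0]
finger_gap: 0.0383
```

send_rows:
  delta_pos:
    - [0,0,0]
    - [0,0,0]
    - [0,0,0]
    - [0,0,0]
    - [0,0,0]
    - [0,0,0]
  delta_rot:
    - [0,0,0]
    - [0,0,0]
    - [0,0,0]
    - [0,0,0]
    - [0,0,0]
    - [0,0,0]
  hand: -1
  squeeze: 60

```text
clock: 8.47
ee_pos: [0.5502, -0.2018, 0.0296]
orientation: [0.001, -0.2, 0.98, -0.001]
contact_force: [-1.2, 0.3, 10.7]
finger_gap: 0.013
```

send_rows:
  delta_pos:
    - [0,0,-0.15]
    - [0,0,-0.4]
    - [0,0,-0.8]
    - [0,0,-0.99]
    - [0,0,-0.99]
    - [0,0,-0.99]
  delta_rot:
    - [0,0,0]
    - [0,0,0]
    - [0,0,0]
    - [0,0,0]
    - [0,0,0]
    - [0,0,0]

```text
clock: 8.97
ee_pos: [0.5503, -0.2017, 0.1288]
orientation: [0.002, -0.2, 0.98, -0.001]
contact_force: [-0.4, 0.6, -1.3]
finger_gap: 0.0129
```

send_rows:
  delta_pos:
    - [0,0,-0.4]
    - [0,0,-0.7]
    - [0,0,-0.7]
    - [0,0,-0.7]
    - [0,0,-0.7]
  delta_rot:
    - [0,0,0]
    - [0,0,0]
    - [0,0,0]
    - [0,0,0]
    - [0,0,0]

```text
clock: 9.38
ee_pos: [0.5488, -0.2011, 0.1955]
orientation: [-0.001, -0.2, 0.98, 0.0]
contact_force: [-1.0, 0.3, -0.7]
finger_gap: 0.0128
```

```bash
python3 -c "
from h import *
s=snap('side')
q=proj(s,pose()[1])[0];print(q);x,y=(q-[30,30]).astype(int)
a=cv2.resize(s['pixels'][y:y+60,x:x+60,::-1],(600,600),interpolation=cv2.INTER_CUBIC);cv2.imwrite('pics/a6.png',cv2.convertScaleAbs(a,alpha=1.3))
plan([.526,.157,.2],120)
"
```

```text
[347.33990211 217.63740133]
t9.43 pos [ 0.5485 -0.201   0.1951] d [-1.198  3.382 -0.046] r [ 0.0005 -0.0005 -0.0383] steps 3.42 step [-0.351  0.99  -0.013] rows 3.0 1.0 F [-0.9  0.3 -0.6] gap 0.0131
```

View pics/a6.png

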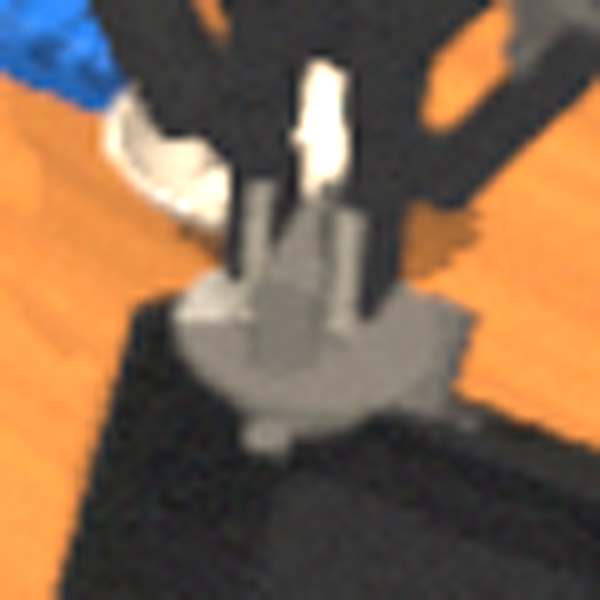

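The cap is held level by its bar, with one lug visible at crop (265,440). Next I'll take a close look at the tube mouth.

```bash
python3 -c "
from h import *
s=snap('side');t=snap('top')
f=lambda c,x,y,w:cv2.resize(c['pixels'][y:y+w,x:x+w,::-1],(400,400),interpolation=cv2.INTER_CUBIC)
cv2.imwrite('pics/a7.png',np.hstack([f(s,235,184,40),f(t,222,185,28)]))
"
```

```text
(no output)
```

View pics/a7.png

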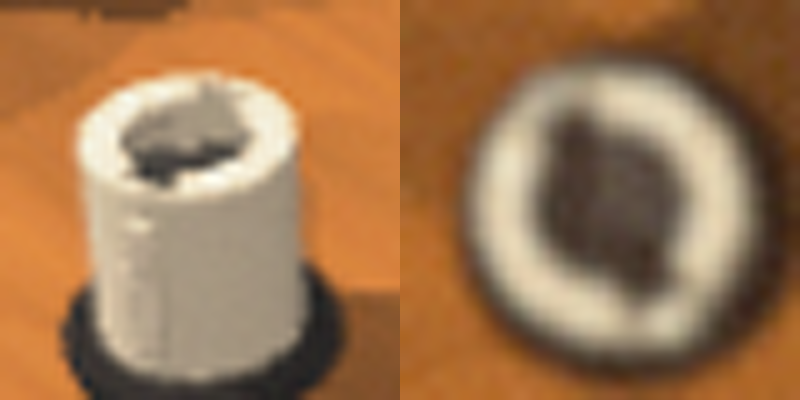

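```bash
python3 -c "
from h import *
s=snap('side');t=snap('top')
S=lambda a:onz(s,np.array(a)/10+[234.5,183.5],.08)
T=lambda a:onz(t,np.array(a)/14.286+[221.5,184.5],.08)
e=lambda g:np.degrees(np.arctan2(g[1][1]-g[0][1],g[1][0]-g[0][0]))
c=S([[187.5,137]]);g=S([[155,186],[212,84]]);print(c,g.mean(0),np.linalg.norm(g[1]-g[0]),e(g))
E=S([[75,137],[300,137]]);print(np.linalg.norm(E[0]-E[1]))
h=T([[245,300],[173,100]]);print(h.mean(0),np.linalg.norm(h[1]-h[0]),e(h))
# rim ellipse by colour, side
im=s['pixels'][184:224,235:275].astype(int);m=((im[...,2]>150)).astype(np.uint8);
big=cv2.findContours(m,0,1)[0];k=max(big,key=cv2.contourArea);k=k[k[:,0,1]<14]
print(len(k));a=T([[211,205]]);print('top centre',a)
im=t['pixels'][185:213,222:250].astype(int);m=((im[...,2]>85)&(im[...,0]>125)).astype(np.uint8);k=max(cv2.findContours(m,0,1)[0],key=cv2.contourArea);q=cv2.fitEllipse(k);print(q,onz(t,[[q[0][0]+222,q[0][1]+185]],.08))
plan([.526,.157,.2],120)
"
```

```text
[[0.52656868 0.15963255 0.08      ]] [0.52671166 0.16166309 0.08      ] 0.057191399878452204 36.5942740727763
0.06930745389192425
[0.52777346 0.15711108 0.08      ] 0.05360488593164347 19.53204862323025
38
top centre [[0.52648673 0.15659946 0.08      ]]
((14.18221664428711, 13.925032615661621), (18.555288314819336, 19.655853271484375), 136.34381103515625) [[0.52621847 0.15691507 0.08      ]]
t9.63 pos [ 0.5487 -0.2011  0.1956] d [-1.197  3.383 -0.042] r [ 0.0004 -0.0004 -0.0383] steps 3.42 step [-0.35   0.99  -0.012] rows 3.0 1.0 F [-0.7 -0.  -0.1] gap 0.013
```

```bash
python3 -c "
from h import *
s=snap('side');t=snap('top')
a=np.radians(np.arange(0,360,6))
for n,c,(cx,cy) in (('t',t,(.5263,.157)),('s',s,(.5266,.1595))):
  g=cv2.cvtColor(c['pixels'],cv2.COLOR_RGB2GRAY).astype(np.float32)
  for r in (.023,.025,.027):
    p=proj(c,np.c_[cx+r*np.cos(a),cy+r*np.sin(a),np.full(len(a),.08)]).astype(np.float32)
    v=cv2.remap(g,p[:,0].reshape(1,-1),p[:,1].reshape(1,-1),cv2.INTER_LINEAR)[0]
    print(n,r,[int(x) for x in v[:15]],'|',[int(x) for x in v[30:45]])
    w=lambda k:np.maximum(0,150-v[k]); 
    for lo in (0,30):
      k=np.arange(lo,lo+13);print('  ang',(w(k)*k*6).sum()/max(1,w(k).sum()))
"
```

```text
t 0.023 [174, 147, 118, 92, 87, 89, 101, 116, 141, 166, 180, 191, 197, 195, 193] | [164, 135, 111, 89, 83, 84, 88, 114, 146, 166, 185, 196, 195, 194, 190]
  ang 27.235259513137112
  ang 206.24152707440592
t 0.025 [192, 165, 135, 110, 108, 111, 122, 137, 161, 182, 201, 209, 209, 207, 206] | [184, 154, 128, 113, 104, 106, 114, 129, 157, 184, 199, 204, 205, 208, 206]
  ang 26.15053228196803
  ang 206.87551236186144
t 0.027 [194, 171, 148, 133, 131, 135, 143, 159, 172, 195, 206, 213, 217, 211, 207] | [190, 165, 144, 140, 140, 137, 134, 147, 166, 189, 203, 211, 207, 207, 207]
  ang 24.57888774285183
  ang 207.25210614995788
s 0.023 [224, 218, 198, 181, 166, 161, 157, 160, 189, 203, 210, 212, 216, 216, 214] | [211, 164, 125, 83, 77, 85, 86, 121, 170, 212, 216, 228, 236, 234, 227]
  ang 0.0
  ang 207.0821622017274
s 0.025 [232, 226, 209, 191, 176, 168, 164, 161, 193, 211, 220, 228, 233, 227, 221] | [222, 193, 152, 129, 116, 116, 106, 126, 180, 226, 227, 234, 238, 237, 237]
  ang 0.0
  ang 210.61878049087952
s 0.027 [234, 228, 213, 196, 188, 178, 176, 168, 195, 216, 224, 229, 235, 236, 228] | [232, 206, 184, 182, 168, 154, 133, 141, 185, 228, 230, 237, 238, 235, 232]
  ang 0.0
  ang 217.96571248820385
```

send_rows:
  delta_pos:
    - [-0.35,0.98,0]
    - [-0.35,0.98,0]
    - [-0.35,0.98,0]
    - [-0.35,0.98,0]
  delta_rot:
    - [0,0,0]
    - [0,0,0]
    - [0,0,0]
    - [0,0,0]

```text
clock: 10.07
ee_pos: [0.5425, -0.0937, 0.1966]
orientation: [-0.0, -0.202, 0.979, 0.0]
contact_force: [-1.0, -0.7, -0.3]
finger_gap: 0.0129
```

send_rows:
  delta_pos:
    - [-0.35,0.98,0]
    - [-0.35,0.98,0]
    - [-0.35,0.98,0]
    - [-0.35,0.98,0]
  delta_rot:
    - [0,0,0]
    - [0,0,0]
    - [0,0,0]
    - [0,0,0]

```text
clock: 10.4
ee_pos: [0.5363, 0.0099, 0.1965]
orientation: [0.0, -0.202, 0.979, 0.0]
contact_force: [-0.3, -0.4, -0.9]
finger_gap: 0.0129
```

send_rows:
  delta_pos:
    - [-0.35,0.98,0]
    - [-0.35,0.98,0]
    - [-0.35,0.98,0]
    - [-0.35,0.98,0]
    - [-0.35,0.98,0]
    - [-0.35,0.98,0]
  delta_rot:
    - [0,0,-0.023]
    - [0,0,-0.023]
    - [0,0,-0.023]
    - [0,0,-0.023]
    - [0,0,-0.023]
    - [0,0,-0.023]

```text
clock: 10.9
ee_pos: [0.5305, 0.1096, 0.1964]
orientation: [-0.0, -0.235, 0.972, -0.0]
contact_force: [0.2, 0.3, -0.9]
finger_gap: 0.0128
```

```bash
python3 -c "
from h import *
plan([.5263,.1578,.125],117.3)
"
```

```text
t10.90 pos [0.5305 0.1096 0.1964] d [-0.184  0.448  0.713] r [-0.0001 -0.0001 -0.0004] steps 1 step [-0.184  0.448  0.713] rows 3.0 1.0 F [ 0.2  0.3 -0.9] gap 0.0128
```

send_rows:
  delta_pos:
    - [-0.184,0.448,0.1]
    - [-0.184,0.448,0.4]
    - [-0.184,0.448,0.7]
    - [-0.184,0.448,0.7]
    - [-0.184,0.448,0.7]
    - [-0.184,0.448,0.7]
  delta_rot:
    - [0,0,0]
    - [0,0,0]
    - [0,0,0]
    - [0,0,0]
    - [0,0,0]
    - [0,0,0]

```text
clock: 11.4
ee_pos: [0.527, 0.1577, 0.1281]
orientation: [0.001, -0.235, 0.972, -0.0]
contact_force: [-0.3, -0.3, -0.7]
finger_gap: 0.0127
```

```bash
python3 -c "
from h import *
s=snap('side');p=pose()[1];print(p)
x,y=232,165
a=cv2.resize(s['pixels'][y:y+50,x:x+50,::-1],(600,600),interpolation=cv2.INTER_CUBIC);cv2.imwrite('pics/a8.png',cv2.convertScaleAbs(a,alpha=1.2))
plan([.5263,.1578,.125],117.3)
"
```

```text
[0.52738073 0.15797296 0.12848178]
t11.45 pos [0.5274 0.158  0.1285] d [0.01  0.003 0.035] r [-0.0002  0.0007 -0.0007] steps 1 step [0.01  0.003 0.035] rows 1.0 1.0 F [-0.1 -0.1 -0.4] gap 0.0125
```

View pics/a8.png

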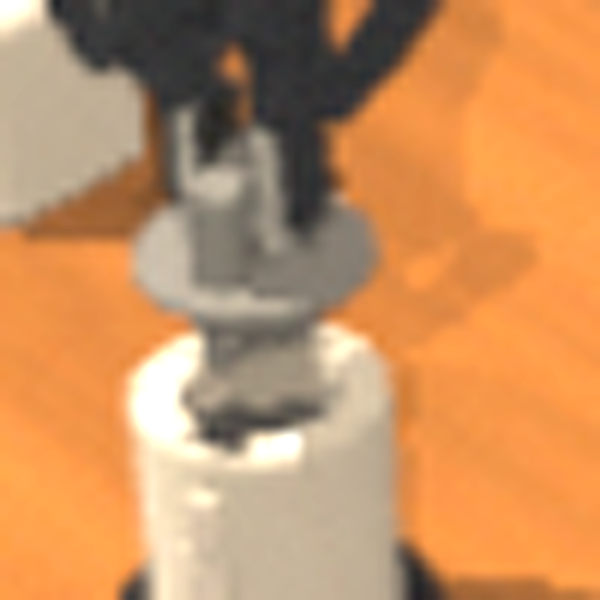

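The cap hovers over the mouth, with the flange at crop x 132–380 and the rim at 127–397. The near lug (205,390) sits just above the near slot (220,437). I'll check these against projections.

```bash
python3 -c "
from h import *
s=snap('side')
c=np.array([.5274,.158,.1029]);u=lambda a:np.array([np.cos(np.radians(a)),np.sin(np.radians(a)),0])
P=[c+[0,0,.018],c+[0,0,.003]-.026*u(27.3),[.5263,.1578,.08],[.5263,.1578,.08]-.027*u(27.3), c+[0,0,.048]-.022*u(27.3),c+[0,0,.018]+.031*np.array([.77,-.637,0]),c+[0,0,.018]-.031*np.array([.77,-.637,0]),np.array([.5263,.1578,.08])+.033*np.array([.77,-.637,0]),np.array([.5263,.1578,.08])-.033*np.array([.77,-.637,0])]
print(((proj(s,P)+.5-[232,165])*12).round(0))
"
```

```text
[[256. 258.]
 [213. 362.]
 [264. 396.]
 [215. 452.]
 [206. 199.]
 [380. 256.]
 [133. 261.]
 [393. 393.]
 [135. 398.]]
```

send_rows:
  delta_pos:
    - [0.012,-0.003,0.1]
    - [0.012,-0.003,0.15]
    - [0.012,-0.003,0.2]
    - [0.012,-0.003,0.23]
    - [0.012,-0.003,0.26]
    - [0.012,-0.003,0.29]
    - [0.012,-0.003,0.29]
  delta_rot:
    - [0,0,0]
    - [0,0,0]
    - [0,0,0]
    - [0,0,0]
    - [0,0,0]
    - [0,0,0]
    - [0,0,0]

```text
clock: 12.08
ee_pos: [0.525, 0.1578, 0.0969]
orientation: [-0.0, -0.236, 0.972, 0.0]
contact_force: [0.0, 0.6, -0.4]
finger_gap: 0.0129
```

```bash
python3 -c "
from h import *
plan([.526,.158,.0896],117.3);print(bot.get_state()['torque'])
"
```

```text
t12.08 pos [0.525  0.1578 0.0969] d [-0.01  -0.003  0.073] r [ 0.0001 -0.0002 -0.0003] steps 1 step [-0.01  -0.003  0.073] rows 1.0 1.0 F [ 0.   0.6 -0.4] gap 0.0129
[-0.01233602 -0.02353341  0.00941243]
```

The lugs are 9 mm below the rim with no contact force, so they are in the slots. I'll seat the cap gently.

send_rows:
  delta_pos:
    - [-0.005,0,0.03]
    - [-0.005,0,0.05]
    - [-0.005,0,0.06]
    - [-0.005,0,0.07]
    - [-0.005,0,0.075]
    - [-0.005,0,0.075]
  delta_rot:
    - [0,0,0]
    - [0,0,0]
    - [0,0,0]
    - [0,0,0]
    - [0,0,0]
    - [0,0,0]

```text
clock: 12.58
ee_pos: [0.5257, 0.158, 0.09]
orientation: [-0.0, -0.236, 0.972, -0.0]
contact_force: [0.9, -0.4, 0.0]
finger_gap: 0.0128
```

send_rows:
  delta_pos:
    - [0,0,0.01]
    - [0,0,0.015]
    - [0,0,0.015]
    - [0,0,0.015]
  delta_rot:
    - [0,0,0]
    - [0,0,0]
    - [0,0,0]
    - [0,0,0]

```text
clock: 12.92
ee_pos: [0.5258, 0.158, 0.0896]
orientation: [0.0, -0.236, 0.972, 0.0]
contact_force: [-7.7, -3.2, 17.2]
finger_gap: 0.0128
```

Seated: 17 N at z = 0.0896, exactly the predicted height. Now I'll ease the push a little and turn clockwise.

send_rows:
  delta_pos:
    - [0,0,-0.007]
    - [0,0,-0.007]
    - [0,0,-0.007]
    - [0,0,-0.007]
  delta_rot:
    - [0,0,0]
    - [0,0,0]
    - [0,0,0]
    - [0,0,0]
  squeeze: 100

```text
clock: 13.25
ee_pos: [0.5259, 0.1581, 0.0897]
orientation: [0.0, -0.236, 0.972, 0.0]
contact_force: [-2.5, -1.5, 10.9]
finger_gap: 0.0119
```

send_rows:
  delta_pos:
    - [0,0,0]
    - [0,0,0]
    - [0,0,0]
    - [0,0,0]
    - [0,0,0]
    - [0,0,0]
    - [0,0,0]
    - [0,0,0]
  delta_rot:
    - [0,0,0.02]
    - [0,0,0.04]
    - [0,0,0.06]
    - [0,0,0.08]
    - [0,0,0.1]
    - [0,0,0.12]
    - [0,0,0.135]
    - [0,0,0.135]

```text
clock: 13.92
ee_pos: [0.5262, 0.1584, 0.0898]
orientation: [0.001, -0.024, 1.0, 0.0]
contact_force: [-0.9, 1.0, 8.7]
finger_gap: 0.0119
```

```bash
python3 -c "
from h import *
plan([.526,.158,.0896],68.6);print(bot.get_state()['torque'],bot.get_state()['joint_pos'])
"
```

```text
t13.92 pos [0.5262 0.1584 0.0898] d [ 0.002 -0.004  0.002] r [0.0003 0.0003 0.1343] steps 1 step [ 0.002 -0.004  0.002] rows 1.0 4.0 F [-0.9  1.   8.7] gap 0.0119
[ 0.35326567  0.17354621 -0.08235663] [ 2.92187614e-01  3.78562393e-01 -1.74462494e-01  1.01640629e+00
  4.59789066e-04  2.43826440e-01]
```

send_rows:
  delta_pos:
    - [0,0,0]
    - [0,0,0]
    - [0,0,0]
    - [0,0,0]
    - [0,0,0]
    - [0,0,0]
    - [0,0,0]
    - [0,0,0]
    - [0,0,0]
  delta_rot:
    - [0,0,0.02]
    - [0,0,0.04]
    - [0,0,0.06]
    - [0,0,0.08]
    - [0,0,0.1]
    - [0,0,0.12]
    - [0,0,0.134]
    - [0,0,0.134]
    - [0,0,0.134]

```text
clock: 14.67
ee_pos: [0.5263, 0.1585, 0.0898]
orientation: [0.001, 0.184, 0.983, 0.001]
contact_force: [0.1, 3.1, 6.5]
finger_gap: 0.0122
```

```bash
python3 -c "
from h import *
s=snap('side')
x,y=232,165
a=cv2.resize(s['pixels'][y:y+50,x:x+50,::-1],(600,600),interpolation=cv2.INTER_CUBIC);
c=np.array([.526,.158,.064]);u=lambda a:np.array([np.cos(np.radians(a)),np.sin(np.radians(a)),0])
for z,r in ((.048,.022),(.02,.022)):
  for sg in (-1,1):
    q=(proj(s,[c+[0,0,z]+sg*r*u(-21.4)])[0]+.5-[232,165])*12;print(q.round());cv2.circle(a,tuple(int(v) for v in q),4,(0,0,255),1)
cv2.imwrite('pics/a9.png',cv2.convertScaleAbs(a,alpha=1.2))
plan([.526,.158,.0896],68.6);print(bot.get_state()['torque'])
"
```

```text
[169. 307.]
[339. 274.]
[178. 399.]
[345. 366.]
t14.72 pos [0.5263 0.1586 0.0898] d [ 0.001 -0.007  0.002] r [0.0005 0.0003 0.0013] steps 1 step [ 0.001 -0.007  0.002] rows 1.0 1.0 F [-0.7  2.3  5.8] gap 0.0121
[ 0.55252904 -0.06319784 -0.02183239]
```

View pics/a9.png

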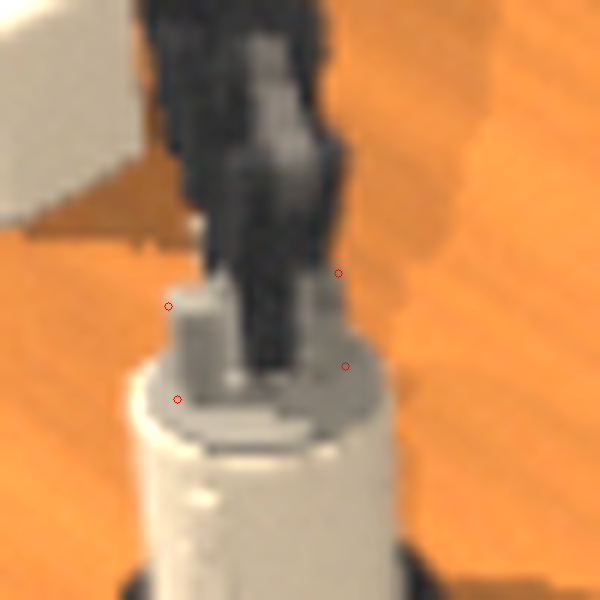

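The picture shows the cap flush on the rim with the bar at about the predicted place (markers at (169,307) and (339,274)). It can't tell the angle precisely, so I'll check the bar's end edges numerically.

```bash
python3 -c "
from h import *
s=snap('side');t=snap('top')
for r in range(187,199): print(r,' '.join('%3d/%3d'%(p[0],p[2]) for p in s['pixels'][r,243:264].astype(int)))
c=np.array([.526,.158,.064])
for yaw in (-10,-21.4,-30,0):
  a=np.radians(yaw);u=np.array([np.cos(a),np.sin(a),0]);n=np.array([-u[1],u[0],0])
  print(yaw,proj(s,[c+[0,0,z]+i*.022*u+j*.007*n for z in (.048,.02) for i,j in ((-1,1),(-1,-1),(1,-1),(1,1))]).round(1).tolist())
for _ in range(6):
  st=bot.get_state();print(np.round(st['torque'],3),np.round(st['contact_force'],1));snap('top')
"
```

```text
187 212/ 63 210/ 61 208/ 63 209/ 60 205/ 68 181/ 83  63/ 59  95/ 82  52/ 50  36/ 37  40/ 39  40/ 37  43/ 42  57/ 52  64/ 58  66/ 58 102/ 66 163/ 62 187/ 56 182/ 56 184/ 54
188 210/ 63 211/ 61 209/ 66 200/ 83 195/ 97 179/101 131/110 140/117  77/ 67  36/ 38  40/ 41  40/ 39  39/ 37  66/ 58  95/ 82  90/ 77  96/ 78 136/ 75 193/ 57 191/ 59 187/ 58
189 207/ 62 210/ 62 208/ 90 192/147 174/133 173/135 158/132 130/111  99/ 87  39/ 39  42/ 40  36/ 35  38/ 39  63/ 57 103/ 87  84/ 72  86/ 75 123/ 69 193/ 58 193/ 56 193/ 57
190 199/ 57 206/ 63 199/ 87 168/139 174/145 174/145 163/137 141/119 120/104  43/ 41  36/ 34  42/ 42  45/ 45  70/ 62 104/ 90  84/ 73  86/ 75 117/ 71 177/ 60 193/ 57 194/ 57
191 201/ 58 203/ 59 196/ 77 155/113 122/103 121/103 122/104 128/108 123/106  49/ 47  43/ 46  46/ 43  45/ 44  69/ 62 109/ 93  98/ 86  98/ 85 121/ 81 175/ 61 193/ 58 193/ 56
192 203/ 60 201/ 58 192/ 72 143/ 99 107/ 91 103/ 88 105/ 89 120/101 122/103  49/ 49  44/ 42  42/ 42  46/ 43  64/ 58  99/ 87 102/ 87 102/ 86 118/ 89 160/ 85 184/ 64 193/ 57
193 201/ 58 201/ 57 196/ 76 151/105 108/ 92 102/ 87 106/ 90 116/100 
[... 1029 characters left out ...]
6], [245.8, 197.4], [247.8, 199.6], [260.8, 195.4], [258.8, 193.3]]
-21.4 [[245.0, 188.9], [246.1, 191.3], [260.3, 188.5], [259.1, 186.2], [245.8, 196.6], [246.8, 199.0], [260.9, 196.2], [259.7, 193.8]]
-30 [[245.2, 188.2], [245.6, 190.7], [260.2, 189.1], [259.7, 186.7], [245.9, 196.0], [246.3, 198.5], [260.7, 196.9], [260.2, 194.4]]
0 [[245.3, 190.4], [248.0, 192.3], [259.9, 187.0], [257.2, 185.2], [246.1, 198.1], [248.7, 200.1], [260.5, 194.7], [257.8, 192.8]]
[ 0.563 -0.031 -0.021] [-0.3  3.3  6.3]
[ 0.53  -0.028 -0.006] [-0.2  2.4  5.9]
[ 0.533  0.011 -0.042] [0.1 2.7 6.4]
[ 0.476 -0.039 -0.041] [-0.3  2.7  7.2]
[ 0.577 -0.03  -0.081] [-0.4  1.5  6.6]
[ 0.526 -0.045 -0.035] [0.3 2.6 5.8]
```

```bash
python3 -c "
from h import *
s,p,r=pose();print(p,r.as_matrix()[:2,1],s['contact_force'],s['finger_gap'],s['clock'])
c=snap('side')['pixels'];print('open-tongue/cap-free tray px',c[222,361],c[272,343])
print(bot.job_done())
"
```

```text
[0.52630709 0.15855102 0.08978793] [0.36097163 0.93257558] [0.25925391 2.40888885 5.96007673] 0.011985195650940163 15.1167
open-tongue/cap-free tray px [84 78 74] [43 43 41]
the job is handed in; nothing more can be done
None
```

I opened the small black case to its stop, took the cap out and seated it in the tube. I then turned it clockwise half way and handed the job in, still gripping it, at about 15 s of the allowed 64.

- **Case:** after I let go, the picture showed the lid resting open. A last pixel check found grey where the open lid's tongue should be and a dark tray where the cap had been.
- **Seating:** the lugs went through the slots without contact. The cap then met the rim with 17 N at the tool height I had predicted (0.0896 m), and I eased that to about 6 N before finishing.
- **Turn:** I commanded 48.7° clockwise from the slots. The edges of the bar in the side picture match that angle to about 3°. The slot direction is the weakest number: I used 27.3°, but rough readings from the two views ranged from about 20° to 37°. The true turn from the slots could therefore be a few degrees off, but still far from the 89° lock.
- **Torque check disagreed:** the wrist moment about the vertical read about -0.04 Nm, where I expected about +0.036 Nm from the spring. It is noisy and small next to the side-load moments, so it neither confirms nor rules out the spring load.
- **Other things:** I did not recheck the bystanders in a final picture. Every path stayed clear of them, and I saw no unexpected contact forces.

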